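# Mount the camera carrier on the dovetail rail

### The job

Slide the camera carrier onto the dovetail rail from the rail's open, tapered end and push it along until it is fully home against the end stop. Then tighten the carrier's clamp knob clockwise as far as it goes, and leave the beaker, the dropper bottle and the stopwatch where they stand.

Things in the scene. Friction and masses are not known exactly. Their poses are not given: they have to be found in the camera images.
- rail_stand: Fixed stand: steel base 100 x 200 x 12 mm, upright aluminium plate (top 98 mm up) with a dovetail rail on its front. Origin: centre of underside; y along the rail, z up, +x into the plate, whose face is x = 0. The dovetail is centred at z = 70 mm, sticks out 16 mm to -x, is 26 mm high at its root, 42 mm at its front; y = -132 (open end) to +80 mm, where a stop block (28 x 14 x 56 mm) closes it.
- rail_nose (a point): Tip of the rail's open end (at its -y end), on its centre line; axes of the rail stand. The last 32 mm taper to this tip (8 to 16 mm high, 5 mm deep) and guide the carrier on, if it is in line with the rail and within about 4 mm in height and 3 mm in depth.
- home (a point): Fixed point on the rail stand, with its axes: place of carrier_head when the carrier is fully home (x -70, y +44, z 140 mm from the stand's origin). A carrier on the rail has its head on the line through this point along y (let go but not yet clamped, it hangs up to 7 mm lower and 5 mm to -x); with its head 215 mm or more to -y of this point it is clear of the rail's nose.
- carrier_head (a point): Grip point in the black upright camera head (32 mm in x, 40 in y, 120 high, lens on -x face) of the loose 0.4 kg carrier: on the head's axis, 14 mm below its top, 106 mm above the underside, on which it stands upright at first. Grip across y (40 mm, flat sides). Axes: y along the carrier's slot, +x to its open side, z up; on the rail they match the stand's axes.
- carrier_slot (a point): Centre of the carrier's aluminium clamp block's dovetail slot (open at both y ends and to +x), 62 mm in +x of carrier_head and 70 mm below it; same axes. The block is 72 mm long in y and 72 mm high, and reaches from 36 to 68 mm in +x of the head point. The slot is 1.5 to 2 mm wider than the rail on each side.
- knob_grip (a point): Middle of the clamp knob's bar on top of the carrier's clamp block, its axis upright: black, 52 x 14 x 29 mm (reaching 12 mm above this point), on a round collar. It lies 60 mm in +x of carrier_head, 8 mm lower. Its x axis runs along the bar: grip across its y (14 mm). The head's face is 44 mm from the knob's axis: keep the finger opening under 50 mm here.
- clamp_knob (a joint): Angle of the clamp knob, rad: 0 to 0.3 at the start (loose), grows clockwise seen from above, stop at 1.4 (tight). The bar points 0.7 minus this angle from the carrier's x axis. Needs 0.15 to 0.35 N m, stays where left. It drives a pad into the slot that lifts the carrier up to 9 mm on the rail and grips the dovetail, so that it no longer slides freely.
- beaker_mid (a point): Glass beaker, 76 x 84 x 96 mm, standing on the worktop, to be left alone. The point is on its axis, 48 mm up.
- dropper_mid (a point): Amber dropper bottle, 34 mm in diameter, 107 mm high, standing on the worktop, to be left alone. The point is on its axis, 50 mm up.
- stopwatch_mid (a point): Round black stopwatch, 78 x 62 x 22 mm, lying on the worktop, to be left alone. The point is at its middle, 11 mm up.

How it is judged:
On the way, in this order (a step that is already met when the one before it is completed fails the run):
1. the carrier is on the rail, home against the stop, with its knob still loose (y of carrier_head in the frame of rail_stand between 0.039 and 0.05 m and x of carrier_head in the frame of rail_stand between -0.08 and -0.06 m and z of carrier_head in the frame of rail_stand between 0.128 and 0.152 m and value of joint clamp_knob below 0.8 rad), for 0.1 s.
2. the knob is tight (value of joint clamp_knob above 1.15 rad), for 0.1 s.
At the end, for the whole second after the job is handed in: The carrier sits on the dovetail within 5 mm of the end stop, upright and in line with the rail (0.1 rad), and its clamp knob is turned to at least 1.15 of its 1.4 rad (y of carrier_head in the frame of rail_stand between 0.039 and 0.05 m and x of carrier_head in the frame of rail_stand between -0.08 and -0.06 m and z of carrier_head in the frame of rail_stand between 0.128 and 0.152 m and angle between the z axis of carrier_head and the z axis of rail_stand, either way round below 0.1 rad and angle between the x axis of carrier_head and the x axis of rail_stand, either way round below 0.1 rad and value of joint clamp_knob above 1.15 rad); the robot touches nothing.
It fails at once if the beaker, the dropper bottle or the stopwatch is moved by more than 25 mm (distance of any of beaker_mid, dropper_mid, stopwatch_mid from where it was at the start of the episode above 0.025 m).
It also fails if it takes over 54 s, if anything falls off the work surface, if the arm or the gripper's body presses on something with over 40 N, if the wrist force passes 120 N, or if a joint passes its speed limit or range.

### The arm

A 6-joint arm with a two-finger parallel gripper is mounted at the origin on a cart in front of the work surface, level with it; the furniture and walls round the work are solid. World frame = base frame: x ahead of the robot, y to its left, z up, the work surface at z = 0. Lengths are in m, angles in rad, forces in N, time in s.
With the tool pointing down it reaches from about 0.35 to 0.975 m from the base axis. Payload 4.9 kg.
Tool frame: the origin (TCP) lies at the very end of the fingers, on their centre line; the grasp point (between the pads) lies 19 mm behind it (ctrl.grip_point_offset is the distance from the TCP to the grasp point, in m); z points along the fingers, y is the line along which they close (so a half turn about z gives the same grasp; the last joint's range is limited). The gripper opens to 85 mm and grips with 20 to 120 N. Pads are 22 mm wide; open, the fingers measure 114 mm over their backs; the gripper's body (76 mm by 85 mm) begins 54 mm behind the grasp point. The pads swing forward as they close: fully open they stand 13 mm farther back than shut.
Start: joints at [1.012, 0.053, 1.613, -0, 1.476, -0.119], TCP at [0.266, 0.566, 0.231] pointing down, gripper open.
Joint ranges: [-3.01, 3.01], [-1.01, 2.22], [0.06, 2.58], [-1.02, 4.17], [0.09, 2.62], [-3.14, 3.14]. Speed limits (rad/s): [2.57, 2.57, 3.14, 3.14, 3.14, 3.14].

### API

Orientations are given as a rotation vector (axis times angle).
In Python, from station import ctrl gives the robot as it stands.
- The arm moves only by the tool send_rows, never from a script. Its argument "rows" is a list of rows, each a list of 3 entries, a list of its own where there are three numbers: the finger opening in cm, from 0 to 8.54, then the shift along the tool's x, y, z in cm, then the turn about the tool's z in degrees. A call has 1 to 10 rows; each row shifts and turns the commanded pose from where the row before left it, along the tool's axes as they then stand; what a row does not reach is not made up. A row lasts 1/8 s, in which the tool goes at most 62.5 mm and 10.7 degrees, less where a joint would pass 70% of its speed; a pose out of reach is approached as far as the arm can. A call with a gripper value outside its range is refused whole. The fingers move at their own pace and stop on an object; "newtons" is the grip in N (left out, the last holds). Time passes only in rows, so rows that do not move let the fingers close. It gives the time, the measured TCP pose, the force, the opening and the grip force at its end, in the units of the state.
- ctrl.get_obs(): the state, without advancing time (a new reading comes with each control period).
- ctrl.get_image(name): name is "side" or "top"; returns a dict with "frame" (384x512x3 uint8, red, green, blue), "range_z" (384x512 float32, m along the optical axis (not along the pixel's ray), 0 where there is no reading), "fx", "fy", "cx", "cy" (pixels), "cam_to_world" (4x4, takes a point from camera to world coordinates). Camera axes: x right, y down, z forward; pixel columns grow to the right and rows downward; lengths in m; the calibration is good to about 2 mm. A picture is of the moment at which its call begins.
- ctrl.finish_job(): hands the job in; it is judged then, once.
The state is a dict: "t": time; "q": joint angles; "dq": joint speeds; "effort": joint torques, N m; "tool_pos": TCP position; "tool_rot": TCP orientation; "contact_force": force on the tool from outside, world axes, zero at the start; "wrist_torque": the same for the moment, N m; "opening": finger opening in m; "grip_force": force on a finger pad.
Only numpy, scipy, OpenCV 4.12 (cv2) and the standard library are available. Lean on these libraries where they do the work, as an engineer would, in place of code of your own. Each camera call takes 0.05 s, during which the arm holds its last target. There are 200 camera calls.

## Working session

There is one attempt and no reset: what is moved stays moved. The work goes in short steps, Python scripts to look and compute and a tool call to move; the robot and the scene stay as the last step left them, time stands still between calls to the robot, and variables do not carry over. Pictures are saved under pics/ and viewed, at most 10 in all, crops included, and the job is handed in when it is done.

Besides the shell and the picture viewer there is one more tool, called after "Call:" by a JSON object that holds its "method" and its "body", one argument or row to a line. send_rows: Moves the arm, as the interface text tells. Its arguments: {"type":"object","properties":{"rows":{"type":"array","items":{"type":"array"}},"newtons":{"type":"number"}},"required":["rows"]}

```bash
mkdir -p pics
cat > h.py <<'E'
import numpy as np,cv2
from station import ctrl
from scipy.spatial.transform import Rotation as R
def cloud(im):
    z=im["range_z"];h,w=z.shape;u,v=np.meshgrid(np.arange(w),np.arange(h))
    P=np.stack([(u-im["cx"])/im["fx"]*z,(v-im["cy"])/im["fy"]*z,z,np.ones_like(z)],-1)
    W=(P@np.array(im["cam_to_world"]).T)[...,:3];W[z<=0]=np.nan
    return W
def save(im,n): cv2.imwrite(f"pics/{n}.png",im["frame"][...,::-1])
E
python3 - <<'E'
from h import *
for n in("top","side"):
    im=ctrl.get_image(n);save(im,n+"0");np.savez(n+"0.npz",**im)
    print(n,im["fx"],im["cx"],np.round(im["cam_to_world"],3).tolist())
o=ctrl.get_obs();print(o["t"],o["tool_pos"],R.from_rotvec(o["tool_rot"]).as_matrix().round(3),o["opening"])
E
```

```text
top 390.92972234588296 258.12801263191795 [[-0.013, -0.997, 0.079, 0.47], [-1.0, 0.013, -0.001, -0.017], [0.0, -0.079, -0.997, 1.321], [0.0, 0.0, 0.0, 1.0]]
side 396.28216621949053 258.483000095884 [[0.982, -0.092, 0.164, 0.38], [-0.187, -0.387, 0.903, -0.902], [-0.019, -0.918, -0.397, 0.519], [0.0, 0.0, 0.0, 1.0]]
0.1 [0.26577179 0.56504809 0.23018038] [[-0.905  0.426 -0.001]
 [ 0.426  0.905 -0.002]
 [ 0.    -0.002 -1.   ]] 0.08558745970022676
```

View pics/top0.png

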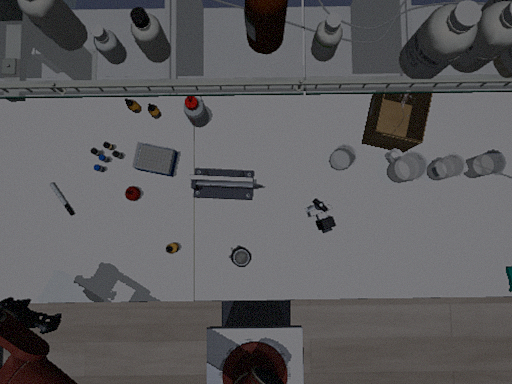

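View pics/side0.png

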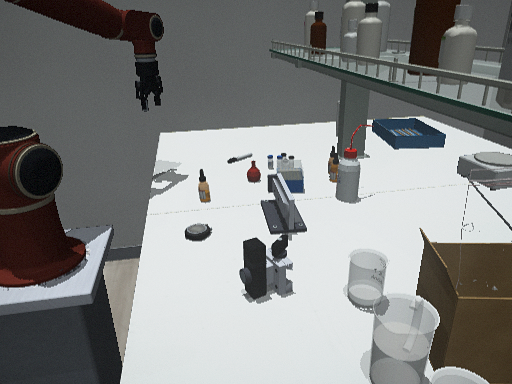

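Top view: rail stand at about (225,184), its nose at (264,186) pointing right (−y). The carrier is at (320,215), the beaker at (341,157), the dropper at (172,247) and the stopwatch at (241,257). Next I'll measure with depth.

Run:
```python
from h import *
im=dict(np.load("top0.npz"));W=cloud(im)
a=im["frame"][125:245,180:360,::-1];a=cv2.resize(a,None,fx=4.4,fy=4.4,interpolation=cv2.INTER_CUBIC);cv2.imwrite("pics/crop.png",cv2.convertScaleAbs(a,alpha=1.6))
def rep(n,r0,r1,c0,c1,z0,z1):
    w=W[r0:r1,c0:c1].reshape(-1,3);w=w[(w[:,2]>z0)&(w[:,2]<z1)]
    if len(w)<5: print(n,len(w));return
    r=cv2.minAreaRect((w[:,:2]*1000).astype(np.float32))
    print(n,len(w),"mean",w.mean(0).round(4),"rect",np.round(r[0],1),np.round(r[1],1),round(r[2],2),"min",w.min(0).round(3),"max",w.max(0).round(3))
rep("base",160,205,185,258,.006,.02)
rep("platetop",160,205,185,275,.09,.115)
rep("rail",160,205,185,275,.055,.093)
rep("nose",170,200,255,275,.055,.09)
rep("head",190,240,295,345,.108,.13)
rep("mid",190,240,295,345,.075,.108)
rep("block",190,240,295,345,.05,.08)
rep("all",190,240,295,345,.01,.2)
rep("beaker",140,178,322,362,.02,.2)
rep("drop",235,258,160,185,.02,.2)
rep("watch",240,272,225,256,.01,.1)
```

```text
base 1064 mean [0.6265 0.0957 0.0127] rect [635.2 104.6] [148.5 244.1] 0.89 min [ 0.561 -0.017  0.006] max [0.711 0.227 0.02 ]
platetop 425 mean [0.6324 0.1022 0.097 ] rect [629.6  89.7] [ 38.9 211.3] 0.39 min [ 0.609 -0.016  0.09 ] max [0.649 0.195 0.105]
rail 396 mean [0.6222 0.0792 0.0835] rect [634.9  80.6] [ 51.7 225.2] 0.41 min [ 0.608 -0.032  0.055] max [0.66  0.193 0.093]
nose 28 mean [ 0.6155 -0.0191  0.0795] rect [616.5 -20.8] [11.7 22.7] 1.55 min [ 0.61  -0.032  0.063] max [ 0.622 -0.01   0.089]
head 201 mean [ 0.5099 -0.2268  0.1174] rect [ 524.9 -222.1] [99.1 40. ] 19.51 min [ 0.473 -0.254  0.108] max [ 0.569 -0.192  0.127]
mid 100 mean [ 0.5344 -0.2141  0.088 ] rect [ 529.6 -222.9] [93.9 65. ] 31.53 min [ 0.473 -0.251  0.075] max [ 0.567 -0.181  0.108]
block 257 mean [ 0.5237 -0.2181  0.0691] rect [ 511.9 -226.4] [95.9 72.1] 17.92 min [ 0.463 -0.257  0.051] max [ 0.566 -0.178  0.08 ]
all 570 mean [ 0.5189 -0.2193  0.0858] rect [ 535.4 -219.3] [ 82.7 142.6] 86.26 min [ 0.463 -0.265  0.01 ] max [ 0.604 -0.178  0.127]
beaker 475 mean [ 0.7103 -0.3018  0.0559] rect [ 707.4 -296.2] [74.  75.3] 43.44 min [ 0.67  -0.341  0.02 ] max [ 0.744 -0.258  0.1  ]
drop 113 mean [0.4207 0.2585 0.0638] rect [420.9 261.7] [33.9 29.7] 19.78 min [0.403 0.246 0.021] max [0.437 0.279 0.109]
watch 329 mean [0.3879 0.0411 0.0205] rect [389.6  44.2] [75.4 60.9] 53.68 min [0.355 0.007 0.01 ] max [0.424 0.077 0.031]
```

View pics/crop.png

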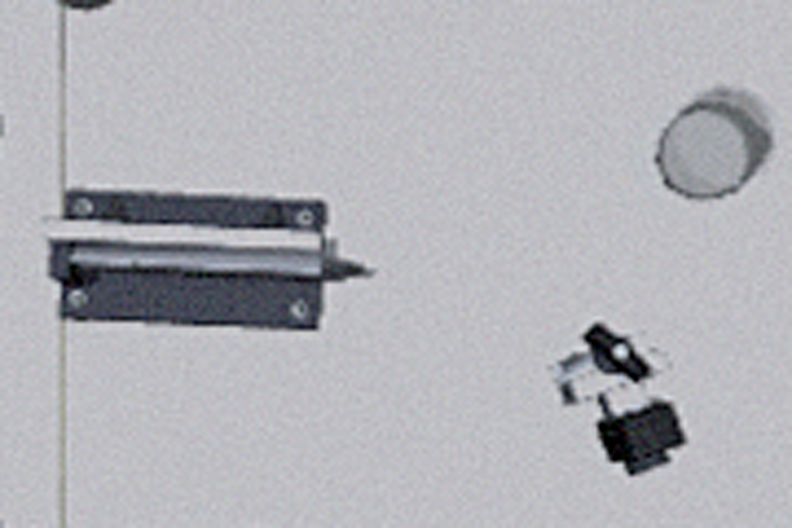

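```bash
cat >> h.py <<'E'
def cast(im,uv,z):
    uv=np.atleast_2d(uv).astype(float);T=np.array(im["cam_to_world"])
    d=np.c_[(uv[:,0]-im["cx"])/im["fx"],(uv[:,1]-im["cy"])/im["fy"],np.ones(len(uv))]@T[:3,:3].T
    return T[:3,3]+d*((z-T[2,3])/d[:,2])[:,None]
E
python3 - <<'E'
from h import *
im=dict(np.load("top0.npz"));W=cloud(im)
g=cv2.cvtColor(im["frame"],cv2.COLOR_RGB2GRAY).astype(float)
def edge(col,th,fromtop):
    i=range(len(col)-1) if fromtop else range(len(col)-1,0,-1)
    s=1 if fromtop else -1
    for k in i:
        if col[k]>=th>col[k+s]: return k+s*(col[k]-th)/(col[k]-col[k+s])
def fit(p): 
    c=np.polyfit(p[:,1],p[:,0],1);r=p[:,0]-np.polyval(c,p[:,1]);k=abs(r)<2*r.std()+1e-4
    return np.polyfit(p[k,1],p[k,0],1),r[k].std()
print(g[160:205,225].astype(int))
th=90
F=[];B=[]
for u in range(198,251):
    b=edge(g[160:210,u],th,False);t=edge(g[160:210,u],th,True)
    F.append((u,160+b));B.append((u,160+t))
for n,e in(("front",F),("back",B)):
    c,s=fit(cast(im,e,.012));print(n,"x at y=.09",np.polyval(c,.09),"yaw deg",-np.degrees(np.arctan(c[0])),s)
L=[];Rr=[]
for v in list(range(170,174))+list(range(193,197)):
    Rr.append((265-0,v)) if 0 else None
    L.append((180+edge(g[v,180:265],th,True),v));Rr.append((180+edge(g[v,180:268],th,False),v))
print("left y",cast(im,L,.012)[:,1].round(4),"right",cast(im,Rr,.012)[:,1].round(4))
# carrier dark blobs
m=((g<45)).astype(np.uint8);m[:190]=0;m[240:]=0;m[:,:295]=0;m[:,350:]=0
for v in range(198,236): print(''.join('%4d'%x for x in g[v,304:342]))
E
```

```text
[117 119 120 119 119 123 120 122 130  82  40  41  47  44  41  30  84 122
 120 127  82  49  68  90  98  83  47   3  32  51  41  41  48  44  47  45
  39  46  21 112 122 121 117 122 120]
front x at y=.09 0.5789491657001257 yaw deg -3.3767119585553895 0.0005186258958201684
back x at y=.09 0.6806143415223134 yaw deg -3.486279840852781 0.0004128575029397161
left y [0.1975 0.1975 0.1972 0.1975 0.1999 0.2003 0.2006 0.2009] right [-0.0013 -0.0058 -0.0065 -0.0064 -0.0022 -0.0025 -0.0022 -0.0011]
 119 122 120 119 122 123 115 120 122 127 114  75  81 101 126 124 119 123 120 121 117 120 118 120 120 119 120 117 118 117 121 120 120 122 120 122 122 118
 116 118 123 120 120 119 116 121 129 114  57   9  21  61 107 127 124 119 122 121 121 120 123 119 120 122 121 120 121 116 117 117 123 120 117 121 122 117
 118 120 120 117 118 118 120 124 114  63   0  12   5  18  55  98 122 127 125 126 120 112 107 121 121 119 117 119 114 121 120 120 117 115 119 114 121 119
 120 118 120 120 119 122 123 111  71   0  19  27  35  20   2  37  71  83  86 107 120 116 116 119 119 119 120 121 120 118 124 120 121 121 116 119 119 1
[... 4504 characters left out ...]
 129 114  45  19  24  31  30  55  89 114 115 119 123 121 119 120 119 120 120 117 120 116
 120 119 118 117 115 119 120 115 118 120 122 117 120 118 123 125 125 124  89   7  42  70  94 114 119 123 122 122 119 125 120 117 120 118 115 123 119 117
 121 120 118 124 119 119 120 119 121 120 118 118 122 119 117 116 117 124 119 104 116 116 118 124 118 122 120 120 117 118 118 118 120 120 120 117 120 121
 117 120 121 120 119 118 120 120 117 120 118 116 120 118 118 122 119 117 129 122 120 123 120 118 119 121 122 120 118 121 119 116 116 120 119 118 118 120
 125 122 118 118 119 116 121 116 118 122 117 121 121 122 120 119 119 119 121 116 123 122 119 122 121 121 118 119 123 122 119 120 118 118 123 115 119 120
```

Run:
```python
from h import *
im=dict(np.load("top0.npz"));W=cloud(im)
g=cv2.cvtColor(im["frame"],cv2.COLOR_RGB2GRAY)
A=im["frame"]
# head right edge & rect
e=np.array([(332.4,217),(332.8,218),(333.3,219),(333.8,220),(333.9,221),(334.3,222),(334.8,223),(335.1,224),(335.3,225)])
p=cast(im,e,.12);c=np.polyfit(p[:,0],p[:,1],1);yaw=np.arctan(c[0]);print("yaw",np.degrees(yaw))
for zt,n in((.114,"head"),(.104,"k")):
  m=np.zeros(g.shape,np.uint8)
  if n=="head": m[214:231,312:338]=1
  else: m[196:215,308:332]=1
  m&=((W[...,2]>zt)&(g<65)).astype(np.uint8)
  v,u=np.nonzero(m);q=cast(im,np.c_[u,v],.12 if n=="head" else .11)[:,:2]*1000
  r=cv2.minAreaRect(q.astype(np.float32));print(n,len(q),r,q.mean(0),np.nanmedian(W[...,2][m>0]))
  for row in m[196:233,306:338]: print(''.join('.#'[x] for x in row)) if n=="head" else 0
x=np.array([np.cos(yaw),np.sin(yaw)]);y=np.array([-x[1],x[0]])
k=cast(im,[(332.0,216.4)],.12)[0,:2];print("centre via corner",k-.016*x+.02*y)
k=p.mean(0)[:2];print("right edge mid->axis",k+.02*y)
```

```text
yaw 18.621744502787745
head 128 ((493.07049560546875, -231.6953582763672), (31.733638763427734, 37.759674072265625), 20.30472755432129) [ 492.5612119  -231.69671936] 0.12020662025819506
................................
................................
................................
................................
................................
................................
................................
................................
................................
................................
................................
................................
................................
................................
................................
................................
................................
................................
................................
................................
................................
......................#####.....
...................########.....
................############....
...............#############....
...............#############....
................#############...
................#############...
................##############..
.................#############..
.................##########.....
.................########.......
..................####..........
..................##............
................................
................................
................................
k 56 ((548.8993530273438, -212.4838409423828), (48.05051803588867, 13.273209571838379), 43.83040237426758) [ 549.10574466 -212.60943816] 0.11099070486612517
centre via corner [ 0.48958617 -0.23142059]
right edge mid->axis [ 0.49056203 -0.23194741]
```

Call:
{"method": "send_rows", "body": {
  "rows": [
    [8,[-2.72,-3.12,0],0],
    [8,[-2.72,-3.12,0],0],
    [8,[-2.72,-3.12,0],0],
    [8,[-2.72,-3.12,0],0],
    [8,[-2.72,-3.12,0],0],
    [8,[-2.72,-3.12,0],0],
    [8,[-2.72,-3.12,0],0],
    [8,[-2.72,-3.12,0],0],
    [8,[-2.72,-3.12,0],0],
    [8,[-2.72,-3.12,0],0]
  ],
  "newtons": 60
}}

```text
t: 1.35
tool_pos: [0.3793, 0.1661, 0.2309]
tool_rot: [-0.685, -3.066, 0.0]
contact_force: [0.7, 0.7, -0.4]
opening: 0.0802
grip_force: 0.0
```

Call:
{"method": "send_rows", "body": {
  "rows": [
    [8,[-2.72,-3.12,0],0],
    [8,[-2.72,-3.12,0],0],
    [8,[-2.72,-3.12,0],0],
    [8,[-2.72,-3.12,0],0],
    [8,[-2.72,-3.12,0],0],
    [8,[-2.72,-3.12,0],0],
    [8,[-2.72,-3.12,0],0],
    [8,[-2.72,-3.12,0],0],
    [8,[-2.72,-3.12,0],0],
    [8,[-2.72,-3.12,0],0]
  ]
}}

```text
t: 2.6
tool_pos: [0.4926, -0.232, 0.2307]
tool_rot: [-0.685, -3.065, -0.001]
contact_force: [-0.4, -0.2, 0.3]
opening: 0.0802
grip_force: 0.0
```

Call:
{"method": "send_rows", "body": {
  "rows": [
    [8,[0,0,1],-7.4],
    [8,[0,0,1],-7.4],
    [8,[0,0,1],-7.4],
    [8,[0,0,1],-7.4],
    [8,[0,0,0],-7.4],
    [8,[0,0,0],-7.2],
    [8,[0,0,0],0]
  ]
}}

```text
t: 3.48
tool_pos: [0.4924, -0.2305, 0.1908]
tool_rot: [0.516, -3.098, -0.001]
contact_force: [-1.0, -0.2, 0.1]
opening: 0.08
grip_force: 0.0
```

```bash
cat > st.py <<'E'
from h import *
import sys
o=ctrl.get_obs();M=R.from_rotvec(o["tool_rot"]).as_matrix()
print("t",o["t"],"p",o["tool_pos"].round(4),"yaw_y",np.degrees(np.arctan2(M[1,1],M[0,1])).round(2),"z",M[:,2].round(3),"F",np.round(o["contact_force"],1),"op",round(o["opening"],4),"gf",o["grip_force"],"q",np.round(o["q"],2))
if len(sys.argv)>3:
    d=np.array([float(a) for a in sys.argv[1:4]])-o["tool_pos"]
    print("tool delta cm",(M.T@d*100).round(2))
E
python3 st.py .4925 -.2317 .087
```

```text
t 3.475 p [ 0.4924 -0.2305  0.1908] yaw_y 108.92 z [-0.001  0.001 -1.   ] F [-1.  -0.2  0.1] op 0.08 gf 0.0 q [-0.57 -0.11  1.84 -0.    1.41 -2.48]
tool delta cm [ 0.02 -0.12 10.38]
```

Call:
{"method": "send_rows", "body": {
  "rows": [
    [8,[0,-0.1,2],0],
    [8,[0,0,2.5],0],
    [8,[0,0,2.5],0],
    [8,[0,0,2],0],
    [8,[0,0,1.4],0],
    [8,[0,0,0],0],
    [3.5,[0,0,0],0],
    [3.5,[0,0,0],0],
    [3.5,[0,0,0],0],
    [3.5,[0,0,0],0]
  ],
  "newtons": 80
}}

```text
t: 4.72
tool_pos: [0.4937, -0.2322, 0.0888]
tool_rot: [-0.518, 3.097, -0.003]
contact_force: [-2.0, 0.3, 5.9]
opening: 0.0383
grip_force: 81.8
```

Call:
{"method": "send_rows", "body": {
  "rows": [
    [3.5,[0,0,0],0],
    [3.5,[0,0,0],0],
    [3.5,[0,0,0],0],
    [3.5,[0,0,0],0]
  ]
}}

```text
t: 5.22
tool_pos: [0.4936, -0.2323, 0.0888]
tool_rot: [-0.518, 3.097, -0.003]
contact_force: [-2.4, 0.4, 5.8]
opening: 0.0388
grip_force: 81.9
```

```bash
python3 st.py; python3 -c "
from h import *
save(ctrl.get_image('side'),'side1')"
```

```text
t 5.225 p [ 0.4936 -0.2323  0.0888] yaw_y 109.0 z [ 0.002 -0.001 -1.   ] F [-2.4  0.4  5.8] op 0.0388 gf 81.8931770324707 q [-0.58 -0.    1.92 -0.    1.22 -2.48]
```

View pics/side1.png

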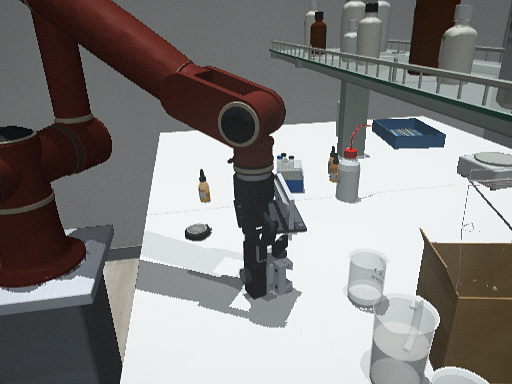

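Call:
{"method": "send_rows", "body": {
  "rows": [
    [3.5,[0,0,-0.7],0],
    [3.5,[0,0,-1.1],0],
    [3.5,[0,0,-1],0],
    [3.5,[0,0,-0.6],0],
    [3.5,[-1.6,2,0],0],
    [3.5,[-2,2.3,0],0],
    [3.5,[-2,2.3,0],0],
    [3.5,[-2,2.3,0],0],
    [3.5,[-1.6,1.8,0],0],
    [3.5,[-0.8,1,0],0]
  ]
}}

```text
t: 6.52
tool_pos: [0.5496, -0.0875, 0.1214]
tool_rot: [0.52, -3.098, -0.0]
contact_force: [-0.4, -0.5, -5.6]
opening: 0.0387
grip_force: 81.7
```

Call:
{"method": "send_rows", "body": {
  "rows": [
    [3.5,[0,0,0],3.4],
    [3.5,[0,0,0],5],
    [3.5,[0,0,0],5],
    [3.5,[0,0,0],5],
    [3.5,[0,0,0],4],
    [3.5,[0,0,0],0],
    [3.5,[0,0,0],0]
  ]
}}

```text
t: 7.4
tool_pos: [0.5493, -0.0887, 0.1213]
tool_rot: [-0.092, -3.14, 0.0]
contact_force: [-0.3, -0.2, -4.5]
opening: 0.039
grip_force: 81.8
```

```bash
python3 st.py .5498 -.089 .1228
python3 - <<'E'
from h import *
for n in("top","side"):
    im=ctrl.get_image(n);np.savez(n+"2.npz",**im)
    a=im["frame"][140:240,200:340] if n=="top" else im["frame"][170:300,210:340]
    cv2.imwrite(f"pics/{n}2.png",cv2.convertScaleAbs(cv2.resize(a[...,::-1],None,fx=4.5,fy=4.5,interpolation=cv2.INTER_CUBIC),alpha=1.3))
E
```

```text
t 7.4 p [ 0.5493 -0.0887  0.1213] yaw_y 86.64 z [-0. -0. -1.] F [-0.3 -0.2 -4.5] op 0.039 gf 81.77098631858826 q [-0.29 -0.02  1.87 -0.    1.29 -1.81]
tool delta cm [-0.05 -0.03 -0.15]
```

View pics/side2.png

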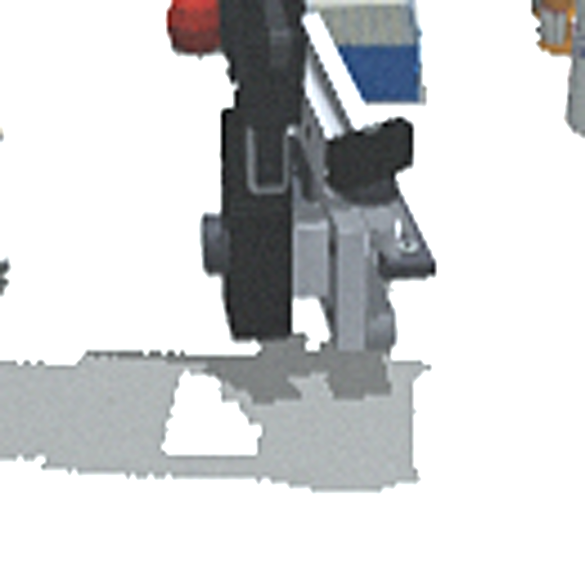

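View pics/top2.png

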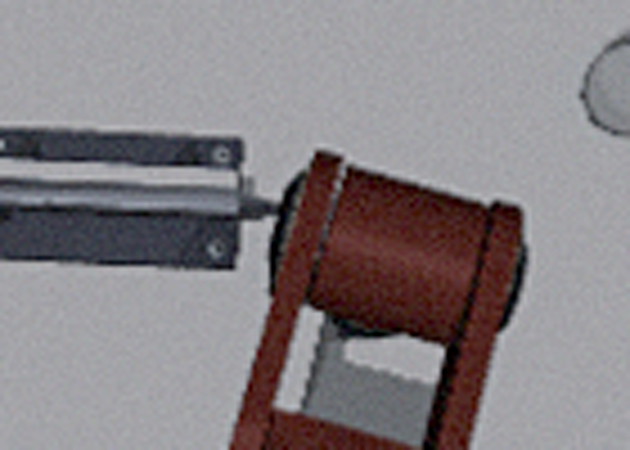

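Run:
```python
from h import *
def proj(im,P):
    T=np.linalg.inv(im["cam_to_world"]);p=np.atleast_2d(P)@T[:3,:3].T+T[:3,3]
    return np.c_[im["fx"]*p[:,0]/p[:,2]+im["cx"],im["fy"]*p[:,1]/p[:,2]+im["cy"]]
s0=dict(np.load("side0.npz"));s2=dict(np.load("side2.npz"))
th=np.radians(-3.43);Rz=np.array([[np.cos(th),-np.sin(th),0],[np.sin(th),np.cos(th),0],[0,0,1]])
O=np.array([.6302,.0975,0])
S=lambda *p:O+Rz@np.array(p)/1000
a=cv2.resize(s0["frame"][160:250,240:340,::-1],None,fx=6,fy=6,interpolation=cv2.INTER_CUBIC)
pts=[S(-2.5,-132,66-0),S(-2.5,-132,74),S(0,-100,98),S(-50,-100,12),S(50,-100,12),S(-16,-100,91),S(-16,-100,49),S(-50,100,12),S(0,100,98)]
for u,v in proj(s0,pts): cv2.circle(a,(int((u-240+.5)*6),int((v-160+.5)*6)),3,(0,0,255),1)
H=np.array([.5493,-.0887,.1213+.0172]);C=lambda *p:H+Rz@np.array(p)/1000
b=cv2.resize(s2["frame"][180:260,240:320,::-1],None,fx=6,fy=6,interpolation=cv2.INTER_CUBIC)
for u,v in proj(s2,[C(-16,-20,-106),C(16,-20,-106),C(-16,-20,-30),C(16,-20,-30),C(36,-36,-34),C(68,-36,-34),C(36,-36,-106),C(68,-36,-106),C(46,-36,-70),C(60,0,4)]): cv2.circle(b,(int((u-240+.5)*6),int((v-180+.5)*6)),3,(0,0,255),1)
o=np.zeros((540,800,3),np.uint8);o[:540,:600]=0
A=np.zeros((540,1080,3),np.uint8);A[:,:600]=a;A[:480,600:1080]=b
cv2.imwrite("pics/chk.png",cv2.resize(A,(800,400),interpolation=cv2.INTER_AREA))
```

```text
(no output)
```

View pics/chk.png

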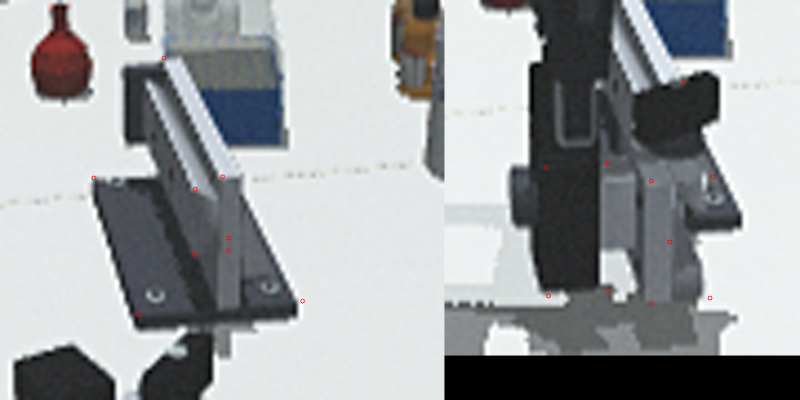

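Run:
```python
from h import *
exec("""
def proj(im,P):
    T=np.linalg.inv(im["cam_to_world"]);p=np.atleast_2d(P)@T[:3,:3].T+T[:3,3]
    return np.c_[im["fx"]*p[:,0]/p[:,2]+im["cx"],im["fy"]*p[:,1]/p[:,2]+im["cy"]]
""")
s0=dict(np.load("side0.npz"));s2=dict(np.load("side2.npz"))
th=np.radians(-3.43);Rz=np.array([[np.cos(th),-np.sin(th),0],[np.sin(th),np.cos(th),0],[0,0,1]])
S=lambda *p:np.array([.6302,.0975,0])+Rz@np.array(p)/1000
H=np.array([.5493,-.0887,.1213+.0172]);C=lambda *p:H+Rz@np.array(p)/1000
g=cv2.cvtColor(s2["frame"],cv2.COLOR_RGB2GRAY);W=cloud(s2)
print("pred head edges mid",proj(s2,[C(-16,-20,-90),C(16,-20,-90)]).round(1))
for v in (238,240,242): print(v,g[v,255:285])
print("block pred",proj(s2,[C(36,-36,-95),C(46,-36,-95),C(54,-36,-95),C(68,-36,-95)]).round(1))
for v in (238,240,242,244): print(v,g[v,276:304])
b=W[225:245,262:275];print("head face y,x",np.nanmedian(b[...,1]),"pred",C(0,-20,-80))
h=W[200:255,255:278].reshape(-1,3);h=h[(abs(h[:,1]+.1087)<.012)];print("head x range",np.percentile(h[:,0],[1,50,99]),"zmin",np.percentile(h[:,2],[1,2,5]))
g0=cv2.cvtColor(s0["frame"],cv2.COLOR_RGB2GRAY);W0=cloud(s0)
p=W0[200:240,260:310].reshape(-1,3);e=p[(p[:,2]>.02)&(p[:,2]<.097)&(p[:,1]<.01)]
print("plate end pred x",S(0,-100,50),S(12,-100,50),"proj",proj(s0,[S(0,-100,30),S(0,-100,96)]).round(1))
for v in range(196,232,4): print(v,g0[v,280:300], W0[v,286:297,0].round(3),W0[v,290,1:].round(3))
```

```text
pred head edges mid [[262.8 240.2]
 [276.2 239.1]]
238 [218 220 215 223 193  26  35  39  40  43  43  43  39  42  39  43  41  44
  39  32 231 220 218 218 219 225 146  76  58  76]
240 [216 217 216 220 227 113  31  46  43  40  41  43  40  42  40  39  37  42
  37  38 231 214 218 217 215 219 251  96  44  75]
242 [216 216 219 216 220 192  27  38  44  41  41  46  42  41  41  39  41  38
  36  35 235 223 221 215 215 214 220 173  73  75]
block pred [[285.9 243.7]
 [290.1 243.3]
 [293.5 243. ]
 [299.4 242.5]]
238 [220 218 218 219 225 146  76  58  76 114 114 111 115 113 118  97  89  89
  90  85  82 162 246 241 239 238 239 238]
240 [214 218 217 215 219 251  96  44  75 119 114 113 118 117 116  94  95  90
 114 118 115 110 231 242 239 239 240 239]
242 [223 221 215 215 214 220 173  73  75 113 116 117 117 113 114  98 107 111
 107 110 102  97 218 244 239 240 241 238]
244 [ 90  86 197 218 216 223 230 132  69 113 115 119 118 117 121  91  98  92
  92  91  93  84 191 246 240 239 239 238]
head face y,x -0.10827599591512088 pred [ 0.54810342 -0.10866417  0.0585    ]
head x range [0.51853281 0.54266435 0.5675
[... 1011 characters left out ...]
 [-0.006  0.063]
216 [ 48  47  56  82  83  82  75  77  71  89 103 103 104 107  97 108 103 100
 100  90] [0.609 0.61  0.612 0.623 0.626 0.63  0.631 0.635 0.647 0.649 0.652] [-0.002  0.05 ]
220 [ 61  42  47  43  47  58  74  76  74 105 105 101 102 108  79 105 106 100
 104 104] [0.624 0.624 0.623 0.624 0.626 0.629 0.632 0.634 0.646 0.648 0.653] [-0.003  0.038]
224 [ 81  66  50  48  48  51  46  70  73 104 104 104 103 106  45  78  76  78
  97 145] [0.623 0.625 0.623 0.623 0.627 0.629 0.632 0.634 0.645 0.647 0.65 ] [-0.002  0.026]
228 [ 74  81  79  53  40  45  46  45  55 109 103 104 102 100  51  54  76  73
  70  70] [0.617 0.62  0.624 0.624 0.626 0.63  0.632 0.635 0.638 0.641 0.643] [-0.003  0.014]
```

The grip is sound and the carrier hangs straight: head bottom at about (258–275, 244) px in the side view. It sits about 1–2 mm too far to −x and 1.5 mm low relative to the rail line, so I'll correct that and then advance.

Call:
{"method": "send_rows", "body": {
  "rows": [
    [3.5,[-0.12,0,-0.15],0],
    [3.5,[0,0.6,0],0],
    [3.5,[0,0.8,0],0],
    [3.5,[0,0.6,0],0],
    [3.5,[0,0.5,0],0],
    [3.5,[0,0.5,0],0],
    [3.5,[0,0,0],0]
  ]
}}

```text
t: 8.38
tool_pos: [0.5524, -0.0582, 0.1228]
tool_rot: [-0.092, -3.14, 0.0]
contact_force: [0.6, -0.3, -5.9]
opening: 0.039
grip_force: 81.7
```

Call:
{"method": "send_rows", "body": {
  "rows": [
    [3.5,[0,0.4,0],0],
    [3.5,[0,0.4,0],0],
    [3.5,[0,0.4,0],0],
    [3.5,[0,0.4,0],0],
    [3.5,[0,0,0],0]
  ]
}}

```text
t: 9.0
tool_pos: [0.5533, -0.0423, 0.1228]
tool_rot: [-0.092, -3.14, 0.0]
contact_force: [-0.0, -0.5, -5.4]
opening: 0.039
grip_force: 81.7
```

```bash
python3 st.py .5645 .1455 .1228;  python3 -c "
from h import *
s=ctrl.get_image('side');cv2.imwrite('pics/s3.png',cv2.resize(s['frame'][160:260,230:330,::-1],None,fx=5,fy=5,interpolation=cv2.INTER_CUBIC))"
```

```text
t 9.0 p [ 0.5533 -0.0423  0.1228] yaw_y 86.63 z [-0. -0. -1.] F [-0.  -0.5 -5.4] op 0.039 gf 81.68312430381775 q [-0.21 -0.02  1.87 -0.    1.29 -1.72]
tool delta cm [-1.000e-02  1.882e+01 -0.000e+00]
```

View pics/s3.png

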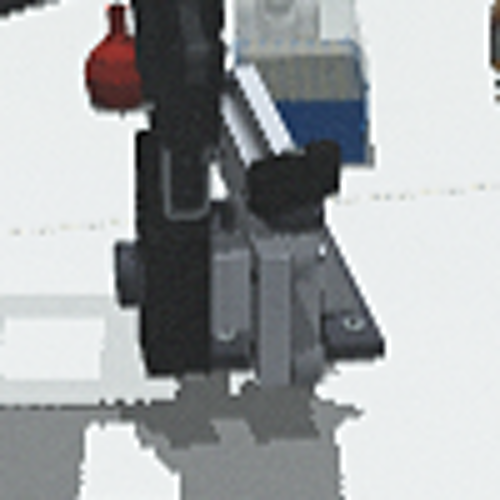

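The slot has taken the nose with no force, and the carrier is still in line. Advancing.

Call:
{"method": "send_rows", "body": {
  "rows": [
    [3.5,[0,0.4,0],0],
    [3.5,[0,0.4,0],0],
    [3.5,[0,0.4,0],0],
    [3.5,[0,0.4,0],0],
    [3.5,[0,0.4,0],0]
  ]
}}

```text
t: 9.68
tool_pos: [0.5546, -0.0224, 0.1228]
tool_rot: [0.093, 3.14, -0.0]
contact_force: [0.0, 0.1, -5.0]
opening: 0.0394
grip_force: 81.8
```

Call:
{"method": "send_rows", "body": {
  "rows": [
    [3.5,[0,0.5,0],0],
    [3.5,[0,0.5,0],0],
    [3.5,[0,0.5,0],0],
    [3.5,[0,0.5,0],0],
    [3.5,[0,0.5,0],0]
  ]
}}

```text
t: 10.3
tool_pos: [0.5561, 0.0027, 0.1228]
tool_rot: [0.093, 3.14, 0.0]
contact_force: [0.3, -0.3, -4.1]
opening: 0.0393
grip_force: 81.8
```

Call:
{"method": "send_rows", "body": {
  "rows": [
    [3.5,[0,0.8,0],0],
    [3.5,[0,1,0],0],
    [3.5,[0,1,0],0],
    [3.5,[0,1,0],0],
    [3.5,[0,1,0],0],
    [3.5,[0,1,0],0],
    [3.5,[0,0.7,0],0]
  ]
}}

```text
t: 11.18
tool_pos: [0.5599, 0.0679, 0.1228]
tool_rot: [0.093, 3.14, -0.0]
contact_force: [0.0, 0.1, -4.6]
opening: 0.0386
grip_force: 81.7
```

Call:
{"method": "send_rows", "body": {
  "rows": [
    [3.5,[0,0.8,0],0],
    [3.5,[0,1,0],0],
    [3.5,[0,1,0],0],
    [3.5,[0,1,0],0],
    [3.5,[0,0.8,0],0],
    [3.5,[0,0.6,0],0],
    [3.5,[0,0.4,0],0]
  ]
}}

```text
t: 12.05
tool_pos: [0.5632, 0.1234, 0.1228]
tool_rot: [-0.093, -3.14, 0.0]
contact_force: [-0.5, -0.1, -5.1]
opening: 0.0385
grip_force: 81.7
```

Call:
{"method": "send_rows", "body": {
  "rows": [
    [3.5,[0,0.4,0],0],
    [3.5,[0,0.4,0],0],
    [3.5,[0,0.4,0],0],
    [3.5,[0,0.3,0],0],
    [3.5,[0,0.2,0],0],
    [3.5,[0,0.2,0],0],
    [3.5,[0,0,0],0]
  ]
}}

```text
t: 12.92
tool_pos: [0.5643, 0.1421, 0.1228]
tool_rot: [-0.093, -3.14, 0.0]
contact_force: [-0.5, 0.1, -5.9]
opening: 0.0389
grip_force: 81.7
```

Call:
{"method": "send_rows", "body": {
  "rows": [
    [3.5,[0,0.1,0],0],
    [3.5,[0,0.1,0],0],
    [3.5,[0,0.1,0],0],
    [3.5,[0,0,0],0]
  ]
}}

```text
t: 13.42
tool_pos: [0.5645, 0.1451, 0.1228]
tool_rot: [-0.093, -3.14, 0.0]
contact_force: [0.1, -0.7, -5.6]
opening: 0.039
grip_force: 81.7
```

Call:
{"method": "send_rows", "body": {
  "rows": [
    [3.5,[0,0.1,0],0],
    [3.5,[0,0.1,0],0],
    [3.5,[0,0,0],0]
  ]
}}

```text
t: 13.8
tool_pos: [0.5645, 0.1456, 0.1229]
tool_rot: [-0.094, -3.139, 0.005]
contact_force: [-1.4, -6.0, -3.9]
opening: 0.039
grip_force: 82.1
```

Call:
{"method": "send_rows", "body": {
  "rows": [
    [3.5,[0,0.1,0],0],
    [3.5,[0,0.1,0],0],
    [3.5,[0,0,0],0]
  ]
}}

```text
t: 14.18
tool_pos: [0.5644, 0.1458, 0.1231]
tool_rot: [-0.095, -3.139, 0.011]
contact_force: [-3.9, -11.0, -2.0]
opening: 0.0387
grip_force: 82.5
```

Call:
{"method": "send_rows", "body": {
  "rows": [
    [3.5,[0,-0.15,0.2],0],
    [3.5,[0,-0.1,0.1],0],
    [6,[0,0,0],0],
    [8,[0,0,0],0],
    [8,[0,0,0],0],
    [8,[0,0,-1],0],
    [8,[0,0,-2.5],0],
    [8,[0,0,-3],0],
    [8,[0,0,-2],0],
    [8,[0,0,-1],0]
  ]
}}

```text
t: 15.42
tool_pos: [0.5652, 0.1467, 0.2167]
tool_rot: [0.093, 3.138, 0.001]
contact_force: [0.1, -0.3, -0.3]
opening: 0.0799
grip_force: 0.0
```

Call:
{"method": "send_rows", "body": {
  "rows": [
    [4.6,[2.5,-2.5,0],2],
    [4.6,[3,-3,0],0],
    [4.6,[3,-3,0],0],
    [4.6,[3,-3,0],0],
    [4.6,[2.5,-2.5,0],-2],
    [4.6,[0,0,0],0]
  ]
}}

```text
t: 16.18
tool_pos: [0.4115, 0.0186, 0.2141]
tool_rot: [-0.097, -3.14, 0.0]
contact_force: [-0.9, 0.3, -0.3]
opening: 0.046
grip_force: 0.0
```

```bash
python3 st.py
python3 - <<'E'
from h import *
out=[]
for n in("top","side"):
    im=ctrl.get_image(n);np.savez(n+"4.npz",**im)
    a=im["frame"][150:230,170:270] if n=="top" else im["frame"][140:240,220:320]
    out.append(cv2.resize(a[...,::-1],(400,400*a.shape[0]//100),interpolation=cv2.INTER_CUBIC))
A=np.zeros((400,800,3),np.uint8);A[:320,:400]=out[0];A[:,400:]=out[1]
cv2.imwrite("pics/rel.png",A)
E
```

```text
t 16.175 p [0.4115 0.0186 0.2141] yaw_y 86.47 z [-0. -0. -1.] F [-0.9  0.3 -0.3] op 0.046 gf 0.0 q [-0.14 -0.49  2.1  -0.    1.53 -1.65]
```

View pics/rel.png

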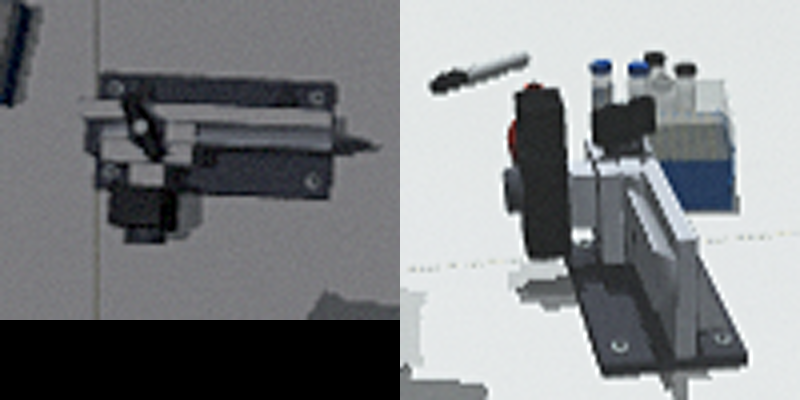

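The carrier hangs on the rail against the stop; in the top crop the knob bar is at (145,125), which is about (206,181) px in the full frame. Next I'll measure the head and knob.

Run:
```python
from h import *
im=dict(np.load("top4.npz"));W=cloud(im);g=cv2.cvtColor(im["frame"],cv2.COLOR_RGB2GRAY)
th=np.radians(-3.43);c,s=np.cos(th),np.sin(th)
for n,r0,r1,c0,c1,zt,t in(("head",194,212,194,216,.12,65),("knob",170,192,196,216,.118,65)):
  m=np.zeros(g.shape,bool);m[r0:r1,c0:c1]=1;m&=(W[...,2]>zt)&(g<t)
  z=np.median(W[...,2][m]);v,u=np.nonzero(m);q=cast(im,np.c_[u,v],z)[:,:2]
  r=cv2.minAreaRect((q*1000).astype(np.float32));ctr=q.mean(0)
  print(n,m.sum(),"z",z,np.percentile(W[...,2][m],[5,95]),"mean",ctr,"rect",r)
  d=ctr-[.6302,.0975];print("  stand",c*d[0]+s*d[1],-s*d[0]+c*d[1])
```

```text
head 150 z 0.15048333690038018 [0.13158298 0.15391677] mean [0.5609453  0.14297274] rect ((561.4639892578125, 143.49998474121094), (42.17959213256836, 30.11444854736328), 89.2362289428711)
  stand -0.07185123512891585 0.04124784343923963
knob 73 z 0.14090519785579247 [0.1270777  0.14637233] mean [0.62167937 0.13912815] rect ((621.9132690429688, 139.58505249023438), (53.53044891357422, 13.56824779510498), 26.148759841918945)
  stand -0.010995942693060111 0.041043801034771385
```

Call:
{"method": "send_rows", "body": {
  "rows": [
    [4.6,[-3,2,0],0],
    [4.6,[-3.7,2.5,0],0],
    [4.6,[-3.7,2.5,0],0],
    [4.6,[-3.7,2.5,0],0],
    [4.6,[-3.7,2.5,0],0],
    [4.6,[-2.45,1.44,0],0],
    [4.6,[0,0,0],-8],
    [4.6,[0,0,0],-9],
    [4.6,[0,0,0],-8],
    [4.6,[0,0,0],-2.5]
  ],
  "newtons": 60
}}

```text
t: 17.52
tool_pos: [0.6234, 0.1428, 0.2136]
tool_rot: [0.66, -3.07, -0.001]
contact_force: [0.8, -0.5, 0.0]
opening: 0.0462
grip_force: 0.0
```

Call:
{"method": "send_rows", "body": {
  "rows": [
    [4.6,[0,0,1.5],0],
    [4.6,[0,0,1.5],0]
  ]
}}

```text
t: 17.77
tool_pos: [0.6228, 0.1421, 0.1827]
tool_rot: [0.656, -3.071, -0.0]
contact_force: [-0.4, -0.2, 0.5]
opening: 0.0461
grip_force: 0.0
```

```bash
python3 st.py .6219 .1403 .111
```

```text
t 17.775 p [0.6228 0.1421 0.1827] yaw_y 114.1 z [-0.002 -0.    -1.   ] F [-0.4 -0.2  0.5] op 0.0461 gf 0.0 q [ 0.11  0.12  1.62  0.    1.4  -1.88]
tool delta cm [ 0.14 -0.13  7.17]
```

Call:
{"method": "send_rows", "body": {
  "rows": [
    [4.6,[0.14,-0.13,1.5],0],
    [4.6,[0,0,2],0],
    [4.6,[0,0,1.8],0],
    [4.6,[0,0,1.2],0],
    [4.6,[0,0,0.5],0],
    [4.6,[0,0,0],0],
    [1,[0,0,0],0],
    [1,[0,0,0],0],
    [1,[0,0,0],0],
    [1,[0,0,0],0]
  ],
  "newtons": 60
}}

```text
t: 19.02
tool_pos: [0.6228, 0.1404, 0.1159]
tool_rot: [-0.656, 3.071, 0.001]
contact_force: [-1.1, 4.0, 4.7]
opening: 0.0129
grip_force: 60.5
```

```bash
python3 st.py .6219 .1403 .111; python3 -c "
from h import *
print(ctrl.get_obs()['wrist_torque'])"
```

```text
t 19.025 p [0.6228 0.1404 0.1159] yaw_y 114.12 z [ 0.002  0.001 -1.   ] F [-1.1  4.   4.7] op 0.0129 gf 60.508630871772766 q [ 0.1   0.18  1.68  0.    1.29 -1.89]
tool delta cm [0.08 0.03 0.49]
[0.55133902 0.11383208 0.02761453]
```

Call:
{"method": "send_rows", "body": {
  "rows": [
    [1,[0,0,0],5],
    [1,[0,0,0],6],
    [1,[0,0,-0.05],6],
    [1,[0,0,-0.05],6],
    [1,[0,0,-0.05],6],
    [1,[0,0,0],0]
  ]
}}

```text
t: 19.77
tool_pos: [0.6226, 0.1404, 0.1177]
tool_rot: [0.135, 3.138, 0.002]
contact_force: [-1.1, 3.0, 5.4]
opening: 0.0127
grip_force: 60.6
```

```bash
python3 st.py; python3 -c "
from h import *
print(ctrl.get_obs()['wrist_torque'])"
```

```text
t 19.775 p [0.6226 0.1404 0.1177] yaw_y 85.06 z [ 0.001  0.001 -1.   ] F [-1.1  3.   5.4] op 0.0127 gf 60.60681939125061 q [ 0.1   0.17  1.68  0.    1.29 -1.38]
[ 0.56468905  0.42994298 -0.13210638]
```

Call:
{"method": "send_rows", "body": {
  "rows": [
    [1,[0,0,-0.05],5],
    [1,[0,0,-0.05],6],
    [1,[0,0,-0.05],6],
    [1,[0,0,-0.05],6],
    [1,[0,0,0],6],
    [1,[0,0,0],4],
    [1,[0,0,0],0]
  ]
}}

```text
t: 20.65
tool_pos: [0.6227, 0.1406, 0.1201]
tool_rot: [1.02, 2.971, 0.003]
contact_force: [-2.2, 3.5, 6.9]
opening: 0.0129
grip_force: 61.0
```

```bash
python3 st.py; python3 -c "
from h import *
print(ctrl.get_obs()['wrist_torque'])"
```

```text
t 20.65 p [0.6227 0.1406 0.1201] yaw_y 52.1 z [ 0.001  0.002 -1.   ] F [-2.2  3.5  6.9] op 0.0129 gf 61.01623892784119 q [ 0.11  0.17  1.68  0.    1.29 -0.8 ]
[0.65054459 0.52844452 0.07566337]
```

Call:
{"method": "send_rows", "body": {
  "rows": [
    [1,[0,0,0],3],
    [1,[0,0,0],3],
    [1,[0,0,0],2],
    [1,[0,0,0],0]
  ]
}}

```text
t: 21.15
tool_pos: [0.6227, 0.1406, 0.1204]
tool_rot: [1.222, 2.893, 0.003]
contact_force: [-2.2, 3.0, 8.0]
opening: 0.0131
grip_force: 62.8
```

```bash
python3 st.py; python3 -c "
from h import *
print(ctrl.get_obs()['wrist_torque'])"
```

```text
t 21.15 p [0.6227 0.1406 0.1204] yaw_y 44.19 z [ 0.001  0.001 -1.   ] F [-2.2  3.   8. ] op 0.0131 gf 62.838953733444214 q [ 0.11  0.17  1.67  0.    1.29 -0.67]
[0.63211438 0.72414324 0.54002392]
```

Call:
{"method": "send_rows", "body": {
  "rows": [
    [3.5,[0,0,0],0],
    [4.2,[0,0,0],0],
    [4.2,[0,0,0],0],
    [4.2,[0,0,-1],0],
    [4.2,[0,0,-2],0],
    [4.2,[0,0,-3],0],
    [4.2,[0,0,-3],0],
    [4.2,[0,0,-2],0],
    [4.2,[0,0,0],0]
  ]
}}

```text
t: 22.28
tool_pos: [0.6235, 0.1399, 0.2316]
tool_rot: [1.223, 2.889, 0.004]
contact_force: [-0.5, 0.4, 0.5]
opening: 0.0423
grip_force: 0.0
```

Call:
{"method": "send_rows", "body": {
  "rows": [
    [4.2,[3,-1.5,0],0],
    [4.2,[4,-2.5,0],0],
    [4.2,[4,-2.5,0],0],
    [4.2,[4,-2.5,0],0],
    [4.2,[4,-2.5,0],0],
    [4.2,[2,-1.5,0],0],
    [4.2,[0,0,0],0]
  ]
}}

```text
t: 23.15
tool_pos: [0.3812, 0.2003, 0.227]
tool_rot: [-1.222, -2.893, 0.001]
contact_force: [0.5, 0.1, -0.3]
opening: 0.0419
grip_force: 0.0
```

```bash
python3 st.py
python3 - <<'E'
from h import *
out=[]
for n in("top","side"):
    im=ctrl.get_image(n);np.savez(n+"5.npz",**im)
    a=im["frame"][150:230,170:270] if n=="top" else im["frame"][140:240,220:320]
    out.append(cv2.resize(a[...,::-1],(400,400*a.shape[0]//100),interpolation=cv2.INTER_CUBIC))
A=np.zeros((400,800,3),np.uint8);A[:320,:400]=out[0];A[:,400:]=out[1]
cv2.imwrite("pics/fin.png",A)
im=dict(np.load("top5.npz"));W=cloud(im);g=cv2.cvtColor(im["frame"],cv2.COLOR_RGB2GRAY)
th=np.radians(-3.43);c,s=np.cos(th),np.sin(th)
for n,r0,r1,c0,c1,zt,t in(("head",194,212,194,216,.12,65),("knob",170,192,190,220,.118,65)):
  m=np.zeros(g.shape,bool);m[r0:r1,c0:c1]=1;m&=(W[...,2]>zt)&(g<t)
  z=np.median(W[...,2][m]);v,u=np.nonzero(m);q=cast(im,np.c_[u,v],z)[:,:2]
  ctr=q.mean(0);d=ctr-[.6302,.0975]
  print(n,m.sum(),"z",z,cv2.minAreaRect((q*1000).astype(np.float32)),"stand",c*d[0]+s*d[1],-s*d[0]+c*d[1])
E
```

```text
t 23.15 p [0.3812 0.2003 0.227 ] yaw_y 44.19 z [-0.001 -0.    -1.   ] F [ 0.5  0.1 -0.3] op 0.0419 gf 0.0 q [ 0.31 -0.44  2.05 -0.    1.54 -0.46]
head 150 z 0.15624398159077046 ((562.7713012695312, 141.07347106933594), (43.27004623413086, 30.688640594482422), 83.50932312011719) stand -0.06955395039859684 0.03927156424238656
knob 89 z 0.1452158438654476 ((620.2752685546875, 135.76712036132812), (23.756271362304688, 51.315635681152344), 44.763614654541016) stand -0.00964331542476814 0.038815681439534025
```

View pics/fin.png

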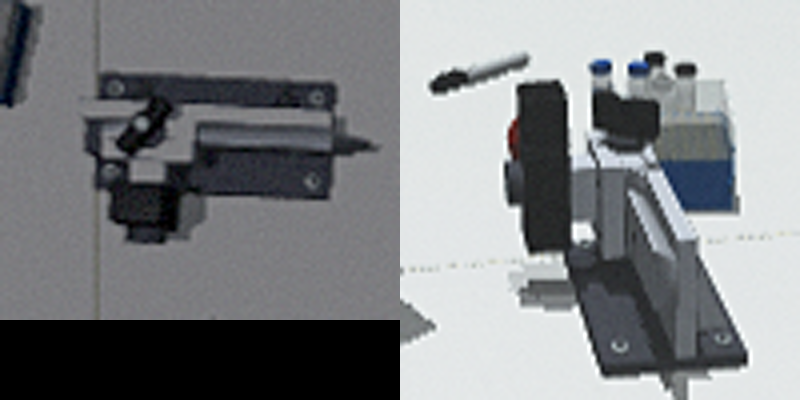

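The knob is at its stop and the carrier has lifted. The y position needs a sharper check, so I'll use the head's clean +y edge in the top view.

Run:
```python
from h import *
th=np.radians(-3.43);c,s=np.cos(th),np.sin(th)
def st(q): d=q[:,:2]-[.6302,.0975]; return np.c_[c*d[:,0]+s*d[:,1],-s*d[:,0]+c*d[:,1]]*1000
for f,zh,zk in(("top4.npz",.1505,.141),("top5.npz",.155,.145)):
    im=dict(np.load(f));g=cv2.cvtColor(im["frame"],cv2.COLOR_RGB2GRAY).astype(float);W=cloud(im)
    E=[]
    for v in range(198,206):
        r=g[v];u=next(k for k in range(190,210) if r[k]<60 and r[k-1]>=60 and W[v,k+2,2]>.14)
        E.append((u-1+(r[u-1]-60)/(r[u-1]-r[u]),v))
    print(f,"head +y edge stand y",st(cast(im,E,zh))[:,1].round(1))
    m=np.zeros(g.shape,bool);m[194:212,194:216]=1;m&=(abs(W[...,2]-zh)<.005)&(g<65)
    v,u=np.nonzero(m);q=st(cast(im,np.c_[u,v],zh));r=cv2.minAreaRect(q.astype(np.float32));print("head top",r,q.mean(0))
    w=W[165:195,185:225].reshape(-1,3);b=st(w);k=(w[:,2]>.095)&(w[:,2]<.115)&(b[:,0]<-1)
    print("block top y range",np.percentile(b[k,1],[2,98]).round(1),"mean",b[k].mean(0).round(1),k.sum())
    for vv in (179,182,185): print(vv,g[vv,186:224].astype(int).tolist(),W[vv,186:224:3,2].round(3).tolist())
```

```text
top4.npz head +y edge stand y [62.3 63.  63.7 63.3 62.9 63.6 63.6 63. ]
head top ((-71.43656921386719, 43.315513610839844), (30.114032745361328, 39.15030288696289), 2.6662797927856445) [-71.16604727  42.68375837]
block top y range [ 7.4 90.3] mean [-19.7  48.6] 233
179 [123, 119, 121, 122, 103, 75, 82, 79, 75, 76, 77, 75, 77, 79, 71, 32, 9, 30, 27, 34, 0, 17, 34, 66, 83, 110, 129, 123, 126, 126, 132, 124, 125, 130, 132, 130, 133, 130] [0.003, 0.0, 0.098, 0.1, 0.095, 0.101, 0.139, 0.128, 0.117, 0.096, 0.097, 0.099, 0.101]
182 [119, 123, 121, 123, 125, 88, 43, 44, 51, 67, 105, 99, 106, 109, 114, 101, 39, 74, 127, 128, 85, 6, 2, 35, 34, 88, 132, 127, 123, 128, 125, 129, 104, 50, 76, 72, 74, 70] [0.0, -0.001, 0.099, 0.098, 0.101, 0.104, 0.145, 0.146, 0.117, 0.106, 0.103, 0.09, 0.088]
185 [124, 123, 124, 125, 115, 63, 40, 48, 51, 91, 121, 119, 116, 118, 119, 119, 96, 36, 13, 9, 24, 32, 21, 8, 37, 77, 101, 99, 101, 102, 100, 104, 98, 63, 74, 83, 85, 88] [-0.003, -0.003, 0.103, 0.101, 0.109, 0.101, 0.117, 0.147, 0.125, 0.101, 0.104, 0.094, 0.093]
top5.npz head +y edge stand y [61.9 61.3 61.
[... 302 characters left out ...]
 86, 105, 70, 17, 25, 10, 1, 38, 69, 70, 95, 123, 130, 126, 127, 133, 131, 135, 132, 134] [0.003, 0.002, 0.099, 0.099, 0.108, 0.108, 0.148, 0.145, 0.142, 0.101, 0.101, 0.098, 0.098]
182 [124, 124, 128, 131, 119, 94, 42, 50, 41, 78, 110, 107, 114, 124, 118, 53, 4, 19, 65, 89, 68, 0, 7, 26, 29, 71, 122, 128, 125, 124, 124, 130, 110, 45, 79, 71, 74, 75] [0.003, 0.003, 0.102, 0.097, 0.109, 0.149, 0.149, 0.14, 0.116, 0.117, 0.108, 0.092, 0.088]
185 [125, 124, 126, 130, 116, 66, 41, 51, 37, 86, 134, 121, 97, 12, 22, 28, 25, 18, 5, 0, 25, 42, 51, 35, 71, 116, 116, 124, 125, 129, 128, 120, 77, 36, 74, 83, 89, 88] [0.003, 0.001, 0.101, 0.1, 0.111, 0.145, 0.144, 0.119, 0.112, 0.11, 0.108, 0.089, 0.09]
```

```bash
python3 -c "
from station import ctrl
print(ctrl.finish_job())"
```

```text
the job is handed in; nothing more can be done
None
```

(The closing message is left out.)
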